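Set up the dead-weight tester for a gauge check

ROBOT

A 6-joint arm with a two-finger parallel gripper is mounted at the origin on the work surface. World frame = base frame: x ahead of the robot, y to its left, z up, the work surface at z = 0. Lengths are in m, angles in rad, forces in N, time in s.
With the tool pointing down it reaches from about 0.3 to 0.75 m from the base axis. Payload 8.5 kg.
Tool frame: the origin (TCP) lies midway between the tips of the shut fingers; the grasp point (between the pads) lies 19 mm behind it; z points along the fingers, y is the line along which they close (so a half turn about z gives the same grasp; the last joint's range is limited). The gripper opens to 85 mm and grips with 20 to 120 N. Pads are 22 mm wide; open, the fingers measure 114 mm over their backs; the gripper's body (76 mm by 85 mm) begins 54 mm behind the grasp point. The pads swing forward as they close: fully open they stand 13 mm farther back than shut.
Start: joints at [-1.386, 0.381, 1.297, -0, 1.464, -0.215], TCP at [0.214, -0.507, 0.2] pointing down, gripper open.
Joint ranges: [-3.11, 3.11], [-0.89, 2.33], [0.22, 2.48], [-1.42, 4.56], [0.17, 2.85], [-2.88, 2.88]. Speed limits (rad/s): [2.39, 2.39, 3.14, 3.14, 3.14, 3.14].

INTERFACE

Orientations are given as a rotation vector (axis times angle).
In Python, from rig import observe, get_image, camera_info, job_done gives the robot as it stands.
- The arm moves only by the shell command python3 -m jog 'ROWS' [OPENING] [FORCE]. ROWS is JSON, one flat list of numbers, 4 for each row, row after row: the shift along the tool's x, y, z in m, then the turn about the tool's z in rad. A call has 1 to 5 rows; each row shifts and turns the commanded pose from where the row before left it, along the tool's axes as they then stand; what a row does not reach is not made up. A row lasts 1/8 s, in which the tool goes at most 62.5 mm and 10.7 degrees, less where a joint would pass 70% of its speed; a pose out of reach is approached as far as the arm can. A call is refused whole if a number of a shift passes 0.0625 or a number of a turn 0.188, either way. A call with a gripper value outside its range is refused whole. OPENING is the opening, from 0 (shut) to 1 (fully open), set as the call begins (- or left out, the last holds). The fingers move at their own pace and stop on an object; FORCE is the grip in N (left out, the last holds). Time passes only in rows, so rows that do not move let the fingers close. It gives the time, the measured TCP pose, the force, the opening and the grip force at its end, in the units of the state.
- observe(): the state, without advancing time (a new reading comes with each control period).
- get_image(name): name is "scene" or "top" or "wrist"; returns the picture (420x560x3 uint8, blue, green, red); there is no depth.
- camera_info(name): a dict with "fovy" (degrees; the focal length in pixels is half the picture's height over the tangent of half this angle, whatever the lens; pixels are square), "cx", "cy" (the principal point, pixels), "R" (3x3) and "t" (3): a world point X has camera coordinates R X + t; the wrist camera has in their place "mount" (4x4, takes a point from camera to tool coordinates, whose origin is the TCP and whose axes are the flange's). Camera axes: x right, y down, z forward; pixel columns grow to the right and rows downward; lengths in m; the calibration is good to about 2 mm. A picture is of the moment at which its call begins: read the wrist's pose just before it. camera_info takes no time and is no camera call.
- job_done(): hands the job in; it is judged then, once.
The state is a dict: "clock": time; "joint_positions": joint angles; "qvel": joint speeds; "tau": joint torques, N m; "tool_pos": TCP position; "eef_rot": TCP orientation; "wrist_force": force on the tool from outside, world axes, zero at the start; "wrist_torque": the same for the moment, N m; "grip_width": finger opening in m; "grasp_force": force on a finger pad.
Only numpy, scipy, OpenCV 4.12 (cv2) and the standard library are available. Lean on these libraries where they do the work, as an engineer would, in place of code of your own. Each camera call takes 0.05 s, during which the arm holds its last target. There are 200 camera calls.

TASK

Get the dead-weight tester ready for the next check of this blood pressure gauge: turn the gauge head clockwise (seen from above) in its brass bayonet socket until it is locked fully home, and build the load on the tester's round carrier plate from the three plain brass disc weights, largest at the bottom and smallest on top, each lying flat and centred on the plate so that no disc overhangs the one below. Set the weights down gently, never let one drop, and leave the other things on the bench where they lie.

Things in the scene. Friction and masses are not known exactly. Their poses are not given: they have to be found in the camera images.
- weight_large: Largest plain solid brass disc weight, 60 mm diameter, 14 mm thick, about 340 g, lying flat. Origin: centre of its underside; z up.
- weight_medium: Middle plain solid brass disc weight, 46 mm diameter, 12 mm thick, about 170 g, lying flat. Origin: centre of its underside; z up.
- weight_small: Smallest plain solid brass disc weight, 30 mm diameter, 11 mm thick, about 65 g, lying flat. Origin: centre of its underside; z up.
- carrier_top (a point): Centre of the top face of the tester's carrier plate: a flat, level, rimless aluminium disc, 76 mm diameter, 6 mm thick, on a steel piston column, its top 110 mm above the bench; it does not sink, turn or tilt. A small dark dot marks the centre. Axes as the tester's.
- tester: Fixed dead-weight tester: grey casing with an aluminium top panel, 180 mm (x) by 300 mm (y), top 67 mm above the bench. Origin: on the bench under its middle; z up, -x its front. The carrier plate's column stands 85 mm along -y from the middle, the gauge in its brass socket 85 mm along +y.
- gauge (a joint): Angle of the gauge head about its upright stem, rad; grows clockwise seen from above. 0: stem just dropped in, dial facing the tester's -y; 1.571: hard stop, locked, dial facing the tester's front (-x). Starts at 0.25 to 0.6. Light friction (0.08 N m); stays where it is left; cannot lift out or tilt.
- gauge_head (a point): Centre of the upright round chrome gauge case, 54 mm diameter, 28 mm thick, like a coin on edge; centre 131 mm, top 158 mm above the bench, straight above the turning axis. Turns with the gauge: y through the thickness (dial on the -y face), x level from rim to rim, z up. Can be held by the rim from above; clear down to the socket's top at 92 mm.
- bezel: Bystander, not a weight: spare chrome bezel, an open ring 60 mm outside and 49 mm inside diameter, 8 mm high, lying flat. Origin: centre of its underside.
- tee_a: Bystander: white nylon T-piece lying flat, 44 mm run along its x, 22 mm branch along its +y, 11 mm thick. Origin: under the middle of the run.
- tee_b: Bystander: a second, equal white nylon T-piece. Origin: under the middle of the run.
- knob: Bystander: knurled red aluminium knob, 28 mm diameter, 19 mm high, standing. Origin: centre of its underside.
- pump: Bystander: grey plastic scissor-grip hand pump lying on its side, about 245 mm long along its x, 90 mm wide at the handles (-x end), 35 mm high. Origin: on the bench under the barrel.
- screwdriver: Bystander: screwdriver 150 mm long with a black handle, lying along its x. Origin: under its middle.
There are look-alikes about, which are no part of the job. What is shaped like the weight_large but grey or purple is not meant. Leave any purple look-alike of the weight_medium alone.

How it is judged:
At the end, for the whole second after the job is handed in: Gauge joint above 1.42 rad (stop at 1.571). Large, medium and small disc stacked upwards on the carrier plate: each axis within 7 mm of the plate's centre, undersides 0, 14 and 26 mm (within 3 mm) above the plate, tilt under 0.08 rad, released and at rest (value of joint gauge above 1.42 rad and horizontal distance between each of weight_large, weight_medium, weight_small and carrier_top below 0.007 m and z of weight_large in the frame of carrier_top between -0.003 and 0.003 m and angle between each of weight_large, weight_medium, weight_small's own z axis and vertical below 0.08 rad and linear speed of each of weight_large, weight_medium, weight_small below 0.02 m/s and angular speed of each of weight_large, weight_medium, weight_small below 0.2 rad/s and z of weight_medium in the frame of carrier_top between 0.011 and 0.017 m and z of weight_small in the frame of carrier_top between 0.023 and 0.029 m); the robot touches nothing.
It fails at once if a disc weight is dropped or thrown (faster than 0.6 m/s with no finger touching it: a fall of about 18 mm) ((linear speed of weight_large above 0.6 m/s and contact force between weight_large and the fingers below 0.05 N) or (linear speed of weight_medium above 0.6 m/s and contact force between weight_medium and the fingers below 0.05 N) or (linear speed of weight_small above 0.6 m/s and contact force between weight_small and the fingers below 0.05 N)).
It fails at once if the bezel ring, a T-piece, the red knob, the hand pump or the screwdriver is shifted more than 25 mm from where it lay (distance of any of bezel, tee_a, tee_b, knob, pump, screwdriver from where it was at the start of the episode above 0.025 m).
It also fails if it takes over 72 s, if anything falls off the work surface, if the arm or the gripper's body presses on something with over 40 N, if the wrist force passes 120 N, or if a joint passes its speed limit or range.

## Working session

There is one attempt and no reset: what is moved stays moved. The work goes in short steps, Python scripts to look and compute and a shell command to move; the robot and the scene stay as the last step left them, time stands still between calls to the robot, and variables do not carry over. Pictures are saved under pics/ and viewed, at most 10 in all, crops included, and the job is handed in when it is done.

```bash
ls; mkdir -p pics
python3 - <<'E'
from rig import *
import cv2
o=observe(); print({k:o[k] for k in('clock','tool_pos','eef_rot','grip_width')})
for n in('top','scene','wrist'):
    im=get_image(n); cv2.imwrite(f'pics/{n}0.png',im); print(n,camera_info(n))
E
```

```text
pics
{'clock': 0.0, 'tool_pos': array([ 0.2140028 , -0.50629388,  0.19920958]), 'eef_rot': array([-3.07760619e+00, -6.23534527e-01, -3.62048264e-05]), 'grip_width': 0.08508316036113145}
top {'fovy': 46.141708788618146, 'cx': 282.01400656478506, 'cy': 204.24013703554516, 'R': array([[-0.02719469, -0.99958435,  0.00956958],
       [-0.98775514,  0.0253992 , -0.15393074],
       [ 0.15362369, -0.0136385 , -0.9880353 ]]), 't': array([-0.03154735,  0.54205279,  1.43809882])}
scene {'fovy': 52.99057862108388, 'cx': 276.1020507492475, 'cy': 214.03708142704158, 'R': array([[ 0.68063377,  0.73247414, -0.01480915],
       [ 0.42108366, -0.40766329, -0.81024638],
       [-0.59952166,  0.54524516, -0.58590229]]), 't': array([-0.34016138, -0.13668724,  1.43217727])}
wrist {'fovy': 67.18109306514671, 'cx': 281.1852724561073, 'cy': 212.00562512773746, 'mount': array([[-3.84384140e-04, -9.51325381e-01, -3.08188047e-01,
         7.93463236e-02],
       [ 9.99999160e-01,  1.56936149e-05, -1.29568150e-03,
        -7.49971456e-05],
       [ 1.23745128e-03, -3.08188286e-01,  9.51324576e-01,
        -1.73847467e-01],
       [ 0.00000000e+00,  0.00000000e+00,  0.00000000e+00,
         1.00000000e+00]])}
```

View pics/top0.png

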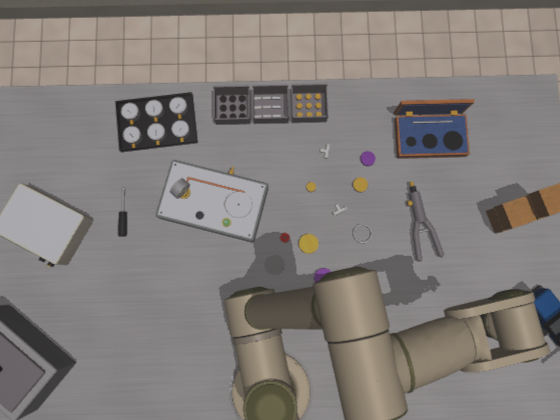

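View pics/scene0.png

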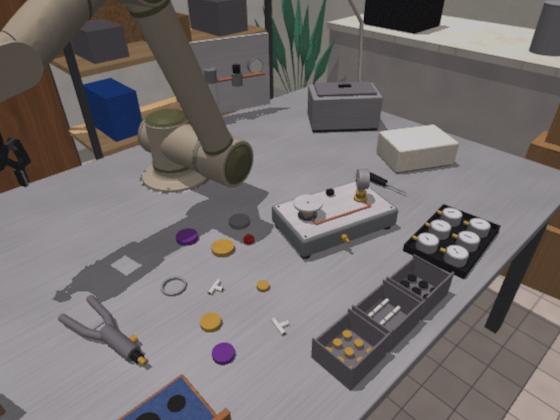

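The top image shows the brass (yellow) discs: large (309,243), medium (360,184) and small (311,187). The look-alikes are purple at (323,275) and (368,158) and grey at (275,265). Other round things are the bezel (362,233), the knob (285,238) and the brass bits in the tray (308,104). The carrier is at (239,205) and the gauge at (180,187). I choose the three yellow discs by colour and size, and will check them in a close crop.

```bash
cat > h.py <<'E'
import numpy as np, cv2
from rig import *
from scipy.spatial.transform import Rotation as Rot
def cam(n,o=None):
    c=camera_info(n); f=210/np.tan(np.radians(c['fovy']/2))
    if n=='wrist':
        M=c['mount']; Rt=Rot.from_rotvec(o['eef_rot']).as_matrix()
        Rcw=Rt@M[:3,:3]; C=Rt@M[:3,3]+o['tool_pos']
    else:
        Rcw=c['R'].T; C=-Rcw@c['t']
    return f,c['cx'],c['cy'],Rcw,C
def ray(n,u,v,z,o=None):
    f,cx,cy,R,C=cam(n,o); d=R@np.array([(u-cx)/f,(v-cy)/f,1]); return C+d*(z-C[2])/d[2]
def proj(n,X,o=None):
    f,cx,cy,R,C=cam(n,o); p=R.T@(np.asarray(X)-C); return np.array([f*p[0]/p[2]+cx,f*p[1]/p[2]+cy])
def rel(target,o):
    "tool-frame shift from TCP to world target"
    return Rot.from_rotvec(o['eef_rot']).as_matrix().T@(np.asarray(target)-o['tool_pos'])
E
python3 - <<'E'
from h import *
im=cv2.imread('pics/top0.png'); hsv=cv2.cvtColor(im,cv2.COLOR_BGR2HSV)
m=cv2.inRange(hsv,(15,120,90),(32,255,255))
n,l,s,c=cv2.connectedComponentsWithStats(m)
for i in range(1,n):
    if s[i,4]>30: 
        u,v=c[i]; P=ray('top',u,v,.012); w=np.ptp([ray('top',s[i,0],v,.012),ray('top',s[i,0]+s[i,2],v,.012)],axis=0)[1]
        print(c[i].round(1),s[i,4],P.round(4),'width',w.round(4))
print('carrier',ray('top',239,205,.11),'gauge',ray('top',180,187,.14),'knob',ray('top',285,238,.01))
crop=im[140:300,150:400]; cv2.imwrite('pics/crop.png',cv2.resize(crop,(800,512),interpolation=cv2.INTER_CUBIC))
E
```

```text
[359.8 184.2] 160 [ 0.6021 -0.2882  0.012 ] width 0.0464
[310.6 186.3] 63 [ 0.5993 -0.1358  0.012 ] width 0.0278
[551.3 198.4] 423 [ 0.5426 -0.8775  0.012 ] width 0.0651
[185.9 194.1] 35 [0.5846 0.2475 0.012 ] width 0.0245
[518.7 211.7] 596 [ 0.5038 -0.7722  0.012 ] width 0.1018
[308.1 243.2] 287 [ 0.4244 -0.122   0.012 ] width 0.0576
carrier [0.53143835 0.07809829 0.11      ] gauge [0.58221087 0.24082397 0.14      ] knob [ 0.44209666 -0.05256168  0.01      ]
```

View pics/crop.png

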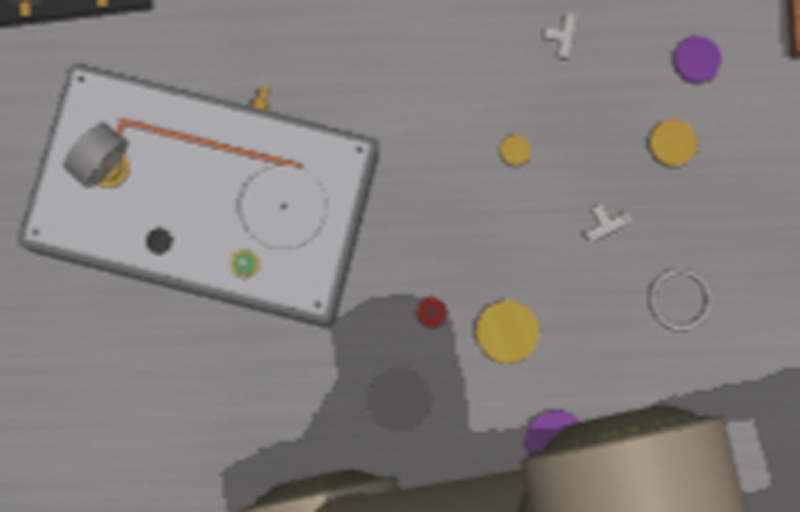

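The crop confirms the choice. The yellow discs have widths of about 58, 46 and 28 mm, matching the given sizes. The purple and grey discs and the bezel stay where they are. The carrier dot is at about (238.4,204.4) in the full image. Next I move above the large disc.

Run:
```python
from h import *
o=observe(); print(rel([.4244,-.122,.14],o).round(4))
```

```text
[ 0.3434 -0.2721  0.0597]
```

```bash
python3 -m jog '[0.049,-0.038,0,0, 0.049,-0.039,0,0, 0.049,-0.039,0.015,0, 0.049,-0.039,0.015,0, 0.049,-0.039,0.015,0]' 0.85 60; python3 -m jog '[0.049,-0.039,0.015,0, 0.049,-0.039,0,0, 0,0,0,0, 0,0,0,0]'
cat > look.py <<'E'
import sys
from h import *
o=observe(); im=get_image('wrist'); cv2.imwrite(f'pics/{sys.argv[1]}.png',im); print(o['clock'],o['tool_pos'].round(4),o['eef_rot'].round(4),o['grip_width'].round(4))
z=float(sys.argv[2])
hsv=cv2.cvtColor(im,cv2.COLOR_BGR2HSV); m=cv2.inRange(hsv,(15,120,70),(32,255,255))
for c in cv2.findContours(m,cv2.RETR_EXTERNAL,cv2.CHAIN_APPROX_NONE)[0]:
    if cv2.contourArea(c)<300: continue
    # map contour to plane z (disc top); fit circle to hull
    P=np.array([ray('wrist',u,v,z,o)[:2] for u,v in c[:,0]+0.0])
    (x,y),r=cv2.minEnclosingCircle((P*1000).astype(np.float32))
    print('px',c[:,0].mean(0).round(0),'circle',round(x/1000,4),round(y/1000,4),'r',round(r,1),'rel',rel([x/1000,y/1000,z],o).round(4))
E
python3 look.py w1 0.014
```

```text
clock: 0.78
tool_pos: [0.3621, -0.2357, 0.1558]
eef_rot: [3.079, 0.623, 0.0]
wrist_force: [1.4, -1.3, -0.6]
grip_width: 0.0726
grasp_force: 0.0
clock: 1.27
tool_pos: [0.4204, -0.1295, 0.1415]
eef_rot: [3.079, 0.625, -0.0]
wrist_force: [0.7, -1.1, -0.1]
grip_width: 0.0727
grasp_force: 0.0Traceback (most recent call last):
  File "look.py", line 3, in <module>
    o=observe(); im=get_image('wrist'); cv2.imwrite(f'pics/{sys.argv[1]}.png',im); print(o['clock'],o['tool_pos'].round(4),o['eef_rot'].round(4),o['grip_width'].round(4))
                                                                                                                                                 ^^^^^^^^^^^^^^^^^^^^^
AttributeError: 'float' object has no attribute 'round'
```

View pics/w1.png

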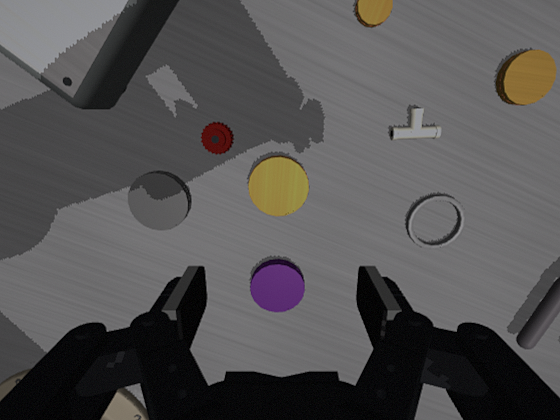

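The wrist image shows the large brass disc at (278,187), the purple look-alike at (277,287), grey at (159,200), the knob at (217,138), medium at (526,77) and small at (374,8). I'll fix the print and measure.

```bash
sed -i "s/,o\['grip_width'\].round(4))/)/" look.py; python3 look.py w2 0.014
```

```text
1.325 [ 0.4202 -0.1301  0.1416] [ 3.0791e+00  6.2230e-01 -3.0000e-04]
px [278. 185.] circle 0.4262 -0.1235 r 29.9 rel [ 0.0081 -0.0038  0.1276]
px [528.  76.] circle 0.6028 -0.2885 r 22.6 rel [0.1068 0.2169 0.1276]
px [373.   9.] circle 0.5991 -0.137 r 14.7 rel [0.1622 0.0758 0.1275]
```

```bash
python3 -m jog '[0.004,-0.002,0.04,0, 0.004,-0.002,0.04,0, 0,0,0.03,0, 0,0,0,0, 0,0,0,0]' 0.9
python3 - <<'E'
from h import *
o=observe(); print(o['tool_pos'],rel([.4262,-.1235,-.001],o).round(4))
E
```

```text
clock: 2.0
tool_pos: [0.4267, -0.1235, 0.0326]
eef_rot: [3.078, 0.621, 0.002]
wrist_force: [1.0, -0.4, 0.1]
grip_width: 0.0771
grasp_force: 0.0
[ 0.42668068 -0.12351396  0.03260245] [-0.0005 -0.0002  0.0336]
```

```bash
python3 -m jog '[-0.0005,0,0.017,0, 0,0,0.012,0, 0,0,0.004,0, 0,0,0,0]' 0.9; python3 -m jog '[0,0,0,0, 0,0,0,0, 0,0,0,0, 0,0,0,0]' 0 60
```

```text
clock: 2.5
tool_pos: [0.426, -0.1227, -0.0012]
eef_rot: [3.079, 0.624, 0.0]
wrist_force: [0.4, -0.9, -0.3]
grip_width: 0.0769
grasp_force: 0.0
clock: 3.0
tool_pos: [0.4259, -0.1226, -0.0013]
eef_rot: [3.079, 0.624, 0.0]
wrist_force: [-0.4, 0.2, -0.5]
grip_width: 0.0034
grasp_force: 0.0
```

```bash
python3 look.py w3 0.014
```

```text
3.0 [ 0.4259 -0.1226 -0.0013] [3.079e+00 6.238e-01 1.000e-04]
px [282. 258.] circle 0.4266 -0.1227 r 30.3 rel [ 0.0006  0.0003 -0.0153]
```

View pics/w3.png

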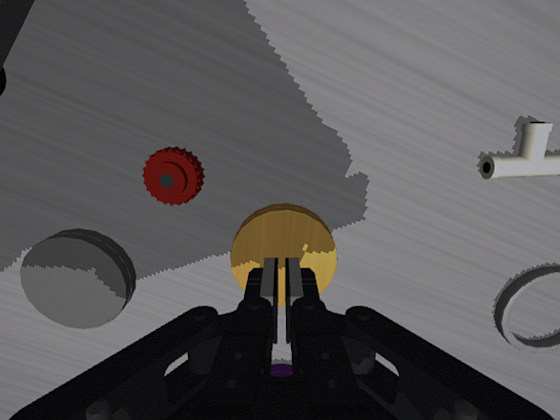

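The image shows the shut fingers at (282,265), apparently over the disc rather than around it. The disc, now at (282,258), has not moved. I need a closer look at where the tips end.

Run:
```python
from h import *
o=observe(); print(o['grip_width'],o['grasp_force'],o['wrist_force'])
a=cv2.imread('pics/w3.png')[190:410,180:390]; b=cv2.imread('pics/w2.png')[190:410,130:430]
cv2.imwrite('pics/z.png',np.hstack([cv2.resize(a,None,fx=1.9,fy=1.9,interpolation=2),cv2.resize(b,(400,418))]))
M=camera_info('wrist')['mount'];f=cam('top')and 210/np.tan(np.radians(camera_info('wrist')['fovy']/2))
for x in(.011,0,-.011):
  for d in(0,.013,.019,.03,.04):
    p=M[:3,:3].T@(np.array([x,0,-d])-M[:3,3]); print(x,d,(281+f*p[0]/p[2]).round(),(212+f*p[1]/p[2]).round(), 'halfpx per 36mm',(f*.036/p[2]).round())
```

```text
0.0001253177822615979 0.0 [-0.05035219 -0.12920821  0.14434435]
0.011 0 282.0 231.0 halfpx per 36mm 61.0
0.011 0.013 282.0 240.0 halfpx per 36mm 65.0
0.011 0.019 282.0 244.0 halfpx per 36mm 68.0
0.011 0.03 282.0 253.0 halfpx per 36mm 72.0
0.011 0.04 282.0 263.0 halfpx per 36mm 77.0
0 0 282.0 248.0 halfpx per 36mm 60.0
0 0.013 282.0 258.0 halfpx per 36mm 64.0
0 0.019 282.0 263.0 halfpx per 36mm 66.0
0 0.03 282.0 273.0 halfpx per 36mm 71.0
0 0.04 282.0 283.0 halfpx per 36mm 75.0
-0.011 0 282.0 265.0 halfpx per 36mm 59.0
-0.011 0.013 282.0 276.0 halfpx per 36mm 63.0
-0.011 0.019 282.0 281.0 halfpx per 36mm 65.0
-0.011 0.03 282.0 292.0 halfpx per 36mm 69.0
-0.011 0.04 282.0 303.0 halfpx per 36mm 73.0
```

View pics/z.png

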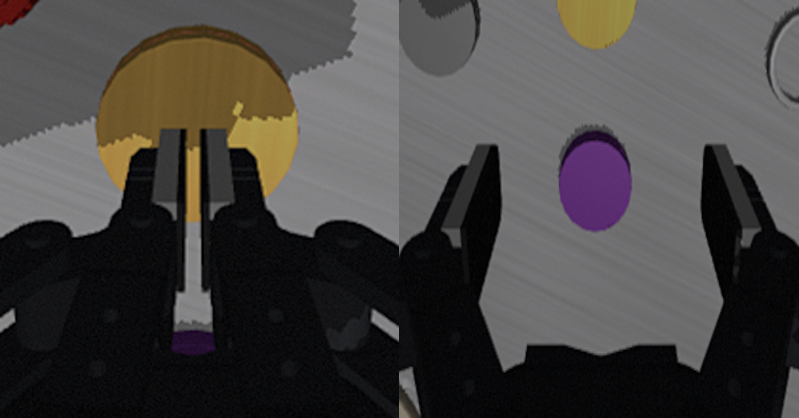

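The crop shows the pads' tips at v≈258 shut and v≈266 open. That puts them about 35 mm behind the reported TCP, so they closed well above the disc without touching it (grasp force 0). I'll open and descend in small steps, watching the force.

```bash
python3 -m jog '[0,0,0,0, 0,0,0,0, 0,0,0,0]' 0.9; python3 -m jog '[0.0006,0,0.008,0, 0,0,0.008,0, 0,0,0,0]';python3 -m jog '[0,0,0.006,0, 0,0,0,0]'; python3 -c "
from h import *
o=observe();print(o['tool_pos'],o['wrist_force'],o['joint_positions'].round(3))"
```

```text
clock: 3.42
tool_pos: [0.4258, -0.1227, -0.0014]
eef_rot: [-3.079, -0.624, 0.0]
wrist_force: [-0.1, -0.3, 0.2]
grip_width: 0.0546
grasp_force: 0.0
clock: 3.8
tool_pos: [0.426, -0.1222, -0.0182]
eef_rot: [-3.078, -0.624, 0.002]
wrist_force: [-0.6, 0.3, -0.3]
grip_width: 0.077
grasp_force: 0.0
clock: 4.05
tool_pos: [0.4262, -0.1223, -0.0238]
eef_rot: [-3.079, -0.624, 0.001]
wrist_force: [-0.4, 0.4, 0.2]
grip_width: 0.0765
grasp_force: 0.0
[ 0.42622586 -0.12232755 -0.02375494] [-0.38162107  0.42237891  0.19972519] [-0.548  0.525  1.883 -0.     0.734  0.623]
```

```bash
python3 -m jog '[0,0,0.005,0, 0,0,0,0]';python3 -m jog '[0,0,0.004,0, 0,0,0,0]';python3 -m jog '[0,0,0.003,0, 0,0,0,0]'
```

```text
clock: 4.3
tool_pos: [0.4263, -0.1224, -0.0287]
eef_rot: [-3.079, -0.624, 0.001]
wrist_force: [-0.1, -0.1, 0.1]
grip_width: 0.0771
grasp_force: 0.0
clock: 4.55
tool_pos: [0.4263, -0.1223, -0.0326]
eef_rot: [-3.079, -0.624, 0.001]
wrist_force: [-0.4, -0.1, 0.1]
grip_width: 0.0771
grasp_force: 0.0
clock: 4.8
tool_pos: [0.4263, -0.1224, -0.0356]
eef_rot: [-3.079, -0.624, 0.0]
wrist_force: [-0.6, -0.3, 1.3]
grip_width: 0.0766
grasp_force: 0.0
```

```bash
python3 look.py w4 0.014
python3 - <<'E'
import cv2
cv2.imwrite('pics/z4.png',cv2.resize(cv2.imread('pics/w4.png')[170:400,130:430],(780,598)))
E
```

```text
4.8 [ 0.4263 -0.1224 -0.0356] [-3.0788e+00 -6.2370e-01  4.0000e-04]
px [284. 291.] circle 0.4263 -0.1233 r 29.8 rel [-0.0004  0.0008 -0.0496]
```

View pics/z4.png

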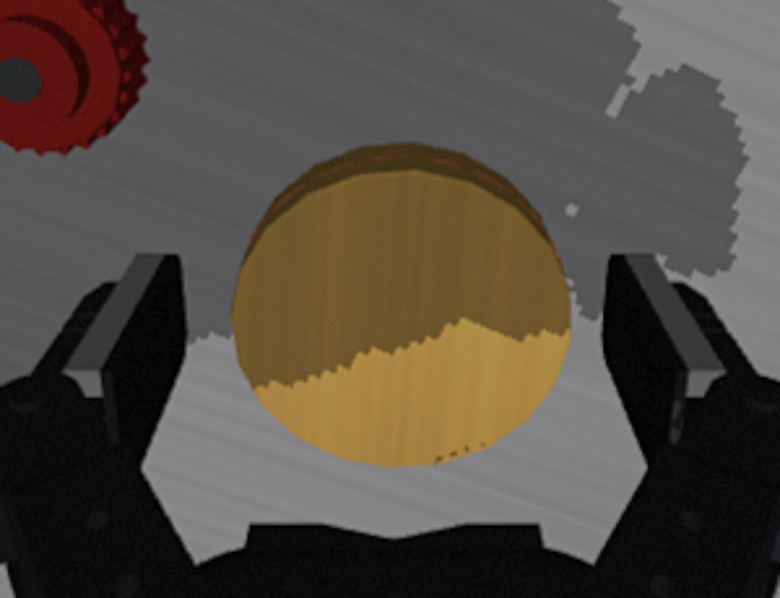

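The crop shows the open fingers straddling the large disc: tips at about (183,255) and (608,255), disc centred at (402,315). The tips are about 4 mm above the bench. I raise 2 mm, since the tips swing forward as they close, then close.

```bash
python3 -m jog '[0,0,-0.002,0, 0,0,0,0, 0,0,0,0, 0,0,0,0, 0,0,0,0]' 0 60
```

```text
clock: 5.48
tool_pos: [0.4265, -0.1225, -0.0326]
eef_rot: [3.078, 0.624, 0.001]
wrist_force: [-1.1, 1.4, 11.0]
grip_width: 0.0576
grasp_force: 61.8
```

```bash
python3 -m jog '[0,0,-0.02,0, 0,0,-0.05,0, 0.01,-0.02,-0.05,0, 0.03,-0.045,-0.035,0, 0.03,-0.05,0,0]'; python3 -m jog '[0.017,-0.03,0,0, 0,0,0,0, 0,0,0,0]'
python3 - <<'E'
from h import *
o=observe(); im=get_image('wrist'); cv2.imwrite('pics/c1.png',im); print(o['tool_pos'],o['eef_rot'],o['grip_width'],o['grasp_force'])
p=ray('top',238.4,204.4,.11); print(p,proj('wrist',p,o))
E
```

```text
clock: 6.1
tool_pos: [0.4471, 0.01, 0.1229]
eef_rot: [3.077, 0.621, 0.008]
wrist_force: [1.3, -0.4, -2.9]
grip_width: 0.0571
grasp_force: 66.5
clock: 6.48
tool_pos: [0.4495, 0.0431, 0.1204]
eef_rot: [3.079, 0.624, -0.001]
wrist_force: [0.5, -0.6, -3.3]
grip_width: 0.0574
grasp_force: 66.3
[0.44952421 0.04307814 0.12037438] [ 3.07892943e+00  6.24006392e-01 -1.06503344e-03] 0.05742422012565751 66.28500938415527
[0.5332189  0.07978863 0.11      ] [279.47449023  86.231153  ]
```

View pics/c1.png

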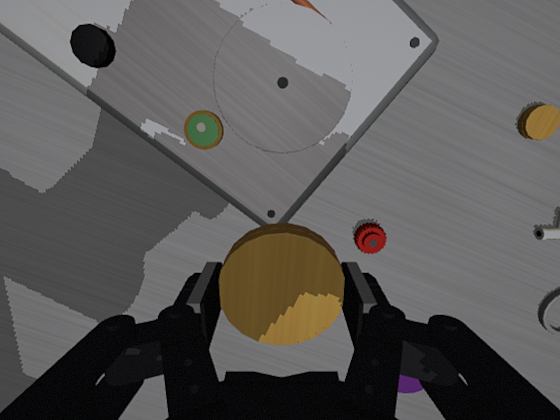

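The dot is at (283,83), within 4 px of the top-camera prediction. The held disc is at (281,285). I compute the carrier centre and the disc's offset in the tool.

Run:
```python
from h import *
o=observe(); im=cv2.imread('pics/c1.png'); g=cv2.cvtColor(im,cv2.COLOR_BGR2GRAY)
w=g[74:93,274:293]; v,u=np.nonzero(w<80); print('dot',u.mean()+274,v.mean()+74)
c=ray('wrist',u.mean()+274,v.mean()+74,.11,o); print('carrier',c)
m=cv2.inRange(cv2.cvtColor(im,cv2.COLOR_BGR2HSV),(10,100,50),(32,255,255)); m[:, :200]=0;m[:,360:]=0
cs=max(cv2.findContours(m,0,1)[0],key=cv2.contourArea)[:,0]
z=o['tool_pos'][2]+.0326+.014
P=np.array([ray('wrist',a,b,z,o)[:2] for a,b in cs[cs[:,1]>260]]); A=np.c_[2*P,np.ones(len(P))]; s=np.linalg.lstsq(A,(P**2).sum(1),rcond=None)[0]
print('disc centre',s[:2],'r',np.sqrt(s[2]+s[0]**2+s[1]**2)); d=np.array([*s[:2],z]); off=rel(d,o); print('off tool',off)
t=c.copy(); t[2]=.110+.0466; R=Rot.from_rotvec(o['eef_rot']).as_matrix()
print('shift',rel(t,o)-off, 'top est', ray('top',238.4,204.4,.11))
```

```text
dot 282.27272727272725 82.3030303030303
carrier [0.53573764 0.07876305 0.11      ]
disc centre [0.44897972 0.04276308] r 0.029133071599209262
off tool [-0.00059533 -0.00025094 -0.04659962]
shift [0.09393521 0.00053491 0.01033055] top est [0.5332189  0.07978863 0.11      ]
```

```bash
python3 -m jog '[0.04,0,0,0, 0.04,0,0.01,0, 0.013,0,0.018,0, 0,0,0,0, 0,0,0,0]'
python3 - <<'E'
from h import *
o=observe(); d=rel([.5345,.0793,.1566-.0466-.0326],o); print(d-np.array([-.0006,-.0003,0]))
E
```

```text
clock: 7.15
tool_pos: [0.5351, 0.0788, 0.093]
eef_rot: [3.079, 0.622, -0.0]
wrist_force: [-0.2, -0.3, -3.0]
grip_width: 0.0571
grasp_force: 66.3
[ 0.00024545 -0.00039757  0.01560839]
```

```bash
python3 -m jog '[0,0,0.008,0, 0,0,0.004,0, 0,0,0,0]'; python3 -m jog '[0,0,0.0015,0, 0,0,0,0]';python3 -m jog '[0,0,0.0015,0, 0,0,0,0]'
```

```text
clock: 7.52
tool_pos: [0.5352, 0.0796, 0.0803]
eef_rot: [-3.079, -0.624, 0.001]
wrist_force: [-0.1, -0.2, -3.2]
grip_width: 0.0573
grasp_force: 66.3
clock: 7.78
tool_pos: [0.5354, 0.0796, 0.0791]
eef_rot: [3.079, 0.624, 0.0]
wrist_force: [0.3, 0.8, -3.6]
grip_width: 0.0573
grasp_force: 66.3
clock: 8.02
tool_pos: [0.5356, 0.0796, 0.0776]
eef_rot: [3.079, 0.624, 0.0]
wrist_force: [0.2, -0.2, -3.5]
grip_width: 0.0576
grasp_force: 66.6
```

```bash
python3 -m jog '[0,0,0.001,0, 0,0,0,0]'; python3 -m jog '[0,0,0.001,0, 0,0,0,0]'
```

```text
clock: 8.28
tool_pos: [0.5356, 0.0796, 0.0775]
eef_rot: [3.079, 0.624, 0.002]
wrist_force: [-2.9, -0.4, 5.6]
grip_width: 0.0574
grasp_force: 67.3
clock: 8.52
tool_pos: [0.5356, 0.0796, 0.0774]
eef_rot: [3.078, 0.624, 0.002]
wrist_force: [-6.0, -0.8, 14.8]
grip_width: 0.0576
grasp_force: 68.2
```

```bash
python3 -m jog '[0,0,-0.001,0, 0,0,0,0, 0,0,0,0]' 0.9; python3 -m jog '[0,0,-0.02,0, 0,0,-0.04,0, -0.06,0,-0.03,0, -0.02,0,0,0, 0,0,0,0]'; python3 look.py p1 0.124; python3 -c "
from h import *
o=observe(); print(rel([.6028,-.2885,.10],o))"
```

```text
clock: 8.9
tool_pos: [0.5355, 0.0796, 0.0764]
eef_rot: [3.079, 0.624, -0.0]
wrist_force: [1.6, 0.1, 0.3]
grip_width: 0.0769
grasp_force: 0.0
clock: 9.52
tool_pos: [0.465, 0.0498, 0.1649]
eef_rot: [3.079, 0.622, 0.001]
wrist_force: [-0.2, 0.5, 0.6]
grip_width: 0.0766
grasp_force: 0.0
9.525 [0.465  0.0498 0.1649] [3.0791e+00 6.2240e-01 8.0000e-04]
px [217. 147.] circle 0.499 0.1111 r 10.4 rel [ 0.0552 -0.0433  0.0409]
px [504. 137.] circle 0.5789 -0.0617 r 9.6 rel [0.0617 0.147  0.041 ]
px [281. 114.] circle 0.5345 0.0796 r 29.5 rel [ 0.0756 -0.0005  0.0409]
[-0.00539245  0.3651422   0.06468655]
```

```bash
python3 -m jog '[0,0.06,0,0, 0,0.06,0,0, 0,0.06,0.015,0, 0,0.06,0.02,0, -0.005,0.06,0.02,0]' 0.72; python3 -m jog '[0,0.06,0.01,0, 0,0.005,0,0, 0,0,0,0]'; python3 look.py m1 0.012
```

```text
clock: 10.2
tool_pos: [0.5787, -0.2285, 0.1083]
eef_rot: [-3.078, -0.624, 0.0]
wrist_force: [0.7, 0.8, 1.1]
grip_width: 0.0614
grasp_force: 0.0
clock: 10.58
tool_pos: [0.6029, -0.2862, 0.099]
eef_rot: [-3.078, -0.624, 0.001]
wrist_force: [-0.7, -0.3, -0.0]
grip_width: 0.061
grasp_force: 0.0
10.575 [ 0.6029 -0.2862  0.099 ] [-3.0779e+00 -6.2380e-01  1.0000e-03]
px [287. 205.] circle 0.6051 -0.2903 r 22.9 rel [0.0005 0.0048 0.087 ]
px [113. 139.] circle 0.6016 -0.1384 r 14.6 rel [ 0.0564 -0.1365  0.0872]
```

```bash
python3 -m jog '[0,0.003,0.04,0, 0.0005,0.002,0.04,0, 0,0,0.025,0, 0,0,0,0]'; python3 -c "
from h import *
o=observe(); print(rel([.6051,-.2903,-.027],o))"; python3 look.py m2 .012
```

```text
clock: 11.12
tool_pos: [0.6043, -0.289, -0.006]
eef_rot: [-3.076, -0.626, 0.003]
wrist_force: [0.1, 0.4, 0.7]
grip_width: 0.0619
grasp_force: 0.0
[0.00027058 0.00153869 0.02095834]
11.125 [ 0.6043 -0.289  -0.006 ] [-3.0761 -0.6256  0.0034]
px [285. 261.] circle 0.6048 -0.2904 r 22.6 rel [-0.0001  0.0014 -0.018 ]
px [ 11. 160.] circle 0.6026 -0.1401 r 14.8 rel [ 0.0566 -0.1378 -0.0177]
```

```bash
python3 -m jog '[0,0.0015,0.012,0, 0,0,0.006,0, 0,0,0.003,0, 0,0,0,0]'; python3 -m jog '[0,0,0,0, 0,0,0,0, 0,0,0,0]' 0 50
```

```text
clock: 11.68
tool_pos: [0.6054, -0.2924, -0.026]
eef_rot: [-3.079, -0.624, 0.0]
wrist_force: [-0.4, -0.3, 0.3]
grip_width: 0.0615
grasp_force: 0.0
clock: 12.05
tool_pos: [0.6057, -0.2926, -0.0251]
eef_rot: [3.078, 0.624, 0.001]
wrist_force: [-0.6, 0.8, 6.6]
grip_width: 0.0429
grasp_force: 50.1
```

```bash
python3 -m jog '[0,0,-0.02,0, 0,0,-0.05,0, 0,-0.03,-0.05,0, 0,-0.05,-0.03,0, 0,-0.06,-0.02,0]'; python3 -m jog '[0,-0.06,0,0, 0,-0.06,0,0, -0.005,-0.06,0,0, -0.005,-0.05,0,0, 0,0,0,0]'
cat > held.py <<'E'
import sys
from h import *
u,t,zp,br=map(float,sys.argv[1:5]) # underside height over TCP, thickness, top z of the support disc, support r
o=observe(); im=get_image('wrist'); cv2.imwrite(f'pics/{sys.argv[5]}.png',im); print(o['clock'],o['tool_pos'])
m=cv2.inRange(cv2.cvtColor(im,cv2.COLOR_BGR2HSV),(10,100,50),(32,255,255))
def fit(P):
    A=np.c_[2*P,np.ones(len(P))]; s=np.linalg.lstsq(A,(P**2).sum(1),rcond=None)[0]; return s[:2],np.sqrt(s[2]+s[0]**2+s[1]**2)
r={}
for c in cv2.findContours(m,0,1)[0]:
    if cv2.contourArea(c)<500: continue
    c=c[:,0]; vm=c[:,1].mean()
    k='held' if vm>210 else 'sup'
    z=o['tool_pos'][2]+u+t if k=='held' else zp
    q=c[c[:,1]>vm] # lower half: no side wall
    s,rr=fit(np.array([ray('wrist',a,b,z,o)[:2] for a,b in q])); off=rel([*s,z],o)
    print(k,c.mean(0).round(),s.round(4),'r',rr.round(4),'tool',off.round(4))
E
python3 held.py .0251 .012 .124 .03 m3
```

```text
clock: 12.68
tool_pos: [0.5508, -0.1633, 0.1449]
eef_rot: [3.078, 0.622, 0.002]
wrist_force: [0.4, 0.2, -1.9]
grip_width: 0.0426
grasp_force: 51.3
clock: 13.3
tool_pos: [0.4506, 0.0463, 0.1439]
eef_rot: [-3.077, -0.629, 0.001]
wrist_force: [1.0, -0.7, -1.8]
grip_width: 0.0431
grasp_force: 51.4
13.3 [0.4505999  0.0463226  0.14388717]
held [281. 273.] [0.4497 0.0462] r 0.0215 tool [-0.0009 -0.0002 -0.0371]
sup [214. 130.] [0.4971 0.1099] r 0.0101 tool [ 0.0678 -0.0402  0.0199]
sup [522. 124.] [ 0.5729 -0.0561] r 0.0106 tool [0.0723 0.1422 0.0197]
sup [286.  87.] [0.5344 0.0795] r 0.0291 tool [0.0901 0.0024 0.0198]
```

```bash
python3 -m jog '[0.04,0.0026,0,0, 0.04,0,0.01,0, 0.011,0,0.02,0, 0,0,0,0, 0,0,0,0]'; python3 -c "
from h import *
o=observe(); print(rel([.5348,.0794,.099],o)-np.array([-.0009,-.0002,0]))"
```

```text
clock: 13.98
tool_pos: [0.5374, 0.0762, 0.1142]
eef_rot: [3.079, 0.622, 0.0]
wrist_force: [0.6, 0.3, -1.2]
grip_width: 0.0426
grasp_force: 51.4
[-0.00024848 -0.00378589  0.01524418]
```

```bash
python3 -m jog '[0,-0.0035,0.008,0, 0,0,0.004,0, 0,0,0,0]'; python3 -m jog '[0,0,0.002,0, 0,0,0,0]';python3 -m jog '[0,0,0.0012,0, 0,0,0,0]'
```

```text
clock: 14.35
tool_pos: [0.5357, 0.0801, 0.1017]
eef_rot: [-3.079, -0.624, 0.001]
wrist_force: [-1.1, -0.8, -1.1]
grip_width: 0.0429
grasp_force: 51.4
clock: 14.6
tool_pos: [0.536, 0.0802, 0.0998]
eef_rot: [-3.079, -0.624, 0.0]
wrist_force: [-0.0, -0.2, -1.9]
grip_width: 0.0428
grasp_force: 51.4
clock: 14.85
tool_pos: [0.5361, 0.0801, 0.0989]
eef_rot: [3.079, 0.624, 0.001]
wrist_force: [-0.6, 0.9, 2.2]
grip_width: 0.0423
grasp_force: 51.9
```

```bash
python3 -m jog '[0,0,0.0008,0, 0,0,0,0]'; python3 -m jog '[0,0,-0.0005,0, 0,0,0,0, 0,0,0,0]' 0.72; python3 -m jog '[0,0,-0.02,0, 0,0,-0.04,0, -0.06,0,-0.01,0, -0.025,0,0,0, 0,0,0,0]'; python3 held.py 0 0 .136 .023 p2;  python3 -c "
from h import *
o=observe(); print(rel([.601,-.1375,.10],o))"
```

```text
clock: 15.1
tool_pos: [0.5362, 0.0801, 0.0988]
eef_rot: [3.079, 0.624, 0.002]
wrist_force: [-3.0, -0.9, 8.5]
grip_width: 0.0425
grasp_force: 52.7
clock: 15.48
tool_pos: [0.536, 0.0802, 0.0982]
eef_rot: [-3.079, -0.624, 0.0]
wrist_force: [0.1, -0.0, -0.3]
grip_width: 0.0618
grasp_force: 0.0
clock: 16.1
tool_pos: [0.4569, 0.0468, 0.1687]
eef_rot: [3.079, 0.622, 0.001]
wrist_force: [-0.1, 0.0, -0.2]
grip_width: 0.0614
grasp_force: 0.0
16.1 [0.45685729 0.04677933 0.16870294]
sup [218. 136.] [0.4994 0.109 ] r 0.0097 tool [ 0.0634 -0.0408  0.0327]
sup [499. 129.] [ 0.5742 -0.055 ] r 0.0096 tool [0.0686 0.1394 0.0328]
sup [281. 100.] [0.5341 0.0794] r 0.0274 tool [ 0.0838 -0.0001  0.0327]
[0.060092   0.22554602 0.06871201]
```

```bash
python3 -m jog '[0,0.055,0,0, 0.01,0.055,0,0, 0.02,0.055,0.02,0, 0.02,0.055,0.025,0, 0.01,0.006,0.023,0]' 0.55; python3 -m jog '[0,0,0,0, 0,0,0,0]'; python3 look.py s1 0.011
```

```text
clock: 16.77
tool_pos: [0.6027, -0.1398, 0.0983]
eef_rot: [3.08, 0.62, -0.0]
wrist_force: [0.2, 0.2, -1.0]
grip_width: 0.0472
grasp_force: 0.0
clock: 17.02
tool_pos: [0.6006, -0.1364, 0.1015]
eef_rot: [3.078, 0.625, 0.001]
wrist_force: [-0.9, -0.2, -0.5]
grip_width: 0.047
grasp_force: 0.0
17.025 [ 0.6006 -0.1364  0.1015] [3.0783e+00 6.2510e-01 1.1000e-03]
px [283. 204.] circle 0.6015 -0.1373 r 14.7 rel [0.0005 0.0011 0.0905]
```

```bash
python3 -m jog '[0.0005,0.001,0.04,0, 0,0,0.04,0, 0,0,0.025,0, 0,0,0,0]';  python3 look.py s2 .011
```

```text
clock: 17.58
tool_pos: [0.6005, -0.1371, -0.0045]
eef_rot: [-3.078, -0.624, 0.002]
wrist_force: [0.6, -0.5, 0.4]
grip_width: 0.0472
grasp_force: 0.0
17.575 [ 0.6005 -0.1371 -0.0045] [-3.0779e+00 -6.2440e-01  2.2000e-03]
px [283. 258.] circle 0.6015 -0.1377 r 14.8 rel [ 0.0007  0.0009 -0.0155]
```

```bash
python3 -m jog '[0.0005,0.001,0.01,0, 0,0,0.005,0, 0,0,0.0015,0, 0,0,0,0]'; python3 -m jog '[0,0,0,0, 0,0,0,0, 0,0,0,0]' 0 40
```

```text
clock: 18.12
tool_pos: [0.6019, -0.1385, -0.0207]
eef_rot: [3.079, 0.624, 0.0]
wrist_force: [-0.8, 1.0, 0.4]
grip_width: 0.0467
grasp_force: 0.0
clock: 18.5
tool_pos: [0.6021, -0.1385, -0.0204]
eef_rot: [3.079, 0.624, 0.001]
wrist_force: [-0.6, 1.4, 2.5]
grip_width: 0.0
grasp_force: 1.5
```

```bash
python3 -m jog '[0,0,-0.006,0, 0,0,0,0, 0,0,0,0, 0,0,0,0]' 0.55; python3 look.py s3 .011
```

```text
clock: 19.0
tool_pos: [0.6018, -0.1384, -0.0149]
eef_rot: [-3.079, -0.624, 0.001]
wrist_force: [0.1, 0.4, 0.3]
grip_width: 0.0471
grasp_force: 0.0
19.0 [ 0.6018 -0.1384 -0.0149] [-3.0788e+00 -6.2380e-01  5.0000e-04]
px [280. 268.] circle 0.6016 -0.1374 r 14.8 rel [ 0.0002 -0.001  -0.0259]
```

```bash
python3 -m jog '[0,-0.001,0.008,0, 0,0,0.004,0, 0,0,0.0015,0, 0,0,0,0]'; python3 -m jog '[0,0,0,0, 0,0,0,0, 0,0,0,0]' 0 40
```

```text
clock: 19.55
tool_pos: [0.6015, -0.1375, -0.0284]
eef_rot: [-3.079, -0.624, 0.0]
wrist_force: [0.3, -0.7, 0.1]
grip_width: 0.0464
grasp_force: 0.0
clock: 19.92
tool_pos: [0.6017, -0.1376, -0.0278]
eef_rot: [3.079, 0.624, 0.001]
wrist_force: [-1.2, 0.4, 4.0]
grip_width: 0.0276
grasp_force: 39.3
```

```bash
python3 -m jog '[0,0,-0.02,0, 0,0,-0.05,0, -0.01,-0.03,-0.055,0, -0.02,-0.05,-0.04,0, -0.02,-0.05,-0.018,0]'; python3 -m jog '[-0.014,-0.05,0,0, 0,-0.047,0,0, 0,0,0,0, 0,0,0,0]'; python3 held.py .0278 .011 .136 .03 s4
python3 - <<'E'
import cv2
cv2.imwrite('pics/z5.png',cv2.resize(cv2.imread('pics/s4.png')[40:340,180:380],(400,600)))
E
```

```text
clock: 20.55
tool_pos: [0.5072, -0.0395, 0.1529]
eef_rot: [3.078, 0.623, 0.004]
wrist_force: [-0.2, 1.1, -0.2]
grip_width: 0.0277
grasp_force: 39.6
clock: 21.05
tool_pos: [0.4575, 0.0434, 0.1512]
eef_rot: [3.079, 0.624, 0.0]
wrist_force: [0.1, -0.9, -0.4]
grip_width: 0.0276
grasp_force: 39.6
21.05 [0.45745786 0.04338379 0.15120227]
held [281. 277.] [0.4567 0.0434] r 0.0138 tool [-0.0007 -0.0003 -0.0388]
sup [209. 137.] [0.5002 0.1074] r 0.0096 tool [ 0.0643 -0.0423  0.0152]
sup [276.  97.] [0.5342 0.0792] r 0.0274 tool [ 0.0846 -0.0031  0.0152]
```

View pics/z5.png

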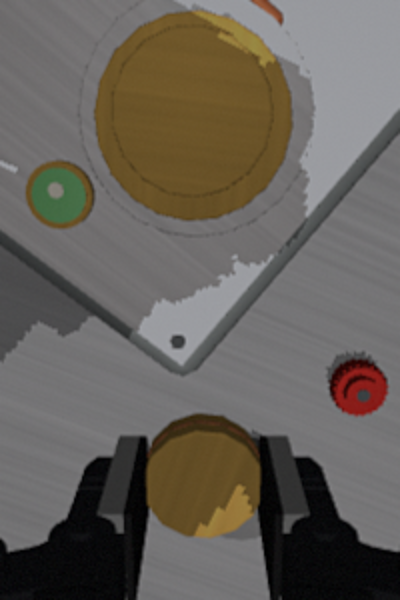

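The crop shows the medium disc centred on the large one (crop centre (192,109)) and the pair centred on the plate. The small disc is held level at (203,475).

Run:
```python
from h import *
o=observe()
print('med',ray('wrist',276,94.7,.136,o),'large',ray('wrist',276.6,97.5,.124,o))
m=ray('wrist',276,94.7,.136,o); m[2]=.1082; print(rel(m,o)-np.array([-.0007,-.0003,0]))
```

```text
med [0.5367726 0.0799439 0.136    ] large [0.53584974 0.07938785 0.124     ]
[ 0.08798034 -0.00292019  0.04289027]
```

```bash
python3 -m jog '[0.04,-0.0028,0,0, 0.04,0,0.01,0, 0.007,0,0.02,0, 0,0,0,0, 0,0,0,0]'; python3 -c "
from h import *
o=observe(); print(rel([.536,.0794,.1082],o)-np.array([-.0007,-.0003,0]))"
```

```text
clock: 21.72
tool_pos: [0.5363, 0.0794, 0.1217]
eef_rot: [3.079, 0.622, 0.0]
wrist_force: [0.5, 0.1, -0.4]
grip_width: 0.0272
grasp_force: 39.6
[0.00040984 0.0001873  0.01348525]
```

```bash
python3 -m jog '[0,0,0.008,0, 0,0,0.003,0, 0,0,0,0]'; python3 -m jog '[0,0,0.0015,0, 0,0,0,0]';python3 -m jog '[0,0,0.001,0, 0,0,0,0]'
```

```text
clock: 22.1
tool_pos: [0.536, 0.0801, 0.1101]
eef_rot: [-3.079, -0.624, 0.0]
wrist_force: [1.0, -0.4, -0.5]
grip_width: 0.0276
grasp_force: 39.6
clock: 22.35
tool_pos: [0.5361, 0.0802, 0.1087]
eef_rot: [3.079, 0.624, 0.0]
wrist_force: [-0.5, 0.4, -0.8]
grip_width: 0.0274
grasp_force: 39.6
clock: 22.6
tool_pos: [0.5363, 0.0802, 0.1082]
eef_rot: [3.079, 0.624, 0.001]
wrist_force: [-1.2, -0.4, 4.4]
grip_width: 0.0276
grasp_force: 40.1
```

```bash
python3 -m jog '[0,0,0,0, 0,0,0,0]' 0.55; python3 -m jog '[0,0,-0.02,0, 0,0,-0.05,0, 0.01,-0.04,-0.025,0, 0,-0.05,0,0, 0,-0.045,0,0]'; python3 -m jog '[0,0,0,0, 0,0,0,0]' 0.85
python3 - <<'E'
from h import *
o=observe(); im=get_image('wrist'); cv2.imwrite('pics/g1.png',im); print(o['clock'],o['tool_pos'],o['eef_rot'],o['joint_positions'].round(2))
for z in(.092,.131,.158): print(z,proj('wrist',[.579,.244,z],o).round())
E
```

```text
clock: 22.85
tool_pos: [0.5361, 0.0801, 0.1076]
eef_rot: [-3.079, -0.624, 0.0]
wrist_force: [1.0, 0.9, -0.2]
grip_width: 0.0473
grasp_force: 0.0
clock: 23.48
tool_pos: [0.4922, 0.2097, 0.2029]
eef_rot: [-3.079, -0.624, -0.001]
wrist_force: [1.2, 0.1, -0.4]
grip_width: 0.0472
grasp_force: 0.0
clock: 23.72
tool_pos: [0.493, 0.2081, 0.2026]
eef_rot: [3.079, 0.624, -0.0]
wrist_force: [0.1, -0.0, 0.0]
grip_width: 0.0729
grasp_force: 0.0
23.725 [0.49299571 0.20807418 0.20259472] [ 3.07869427e+00  6.23934318e-01 -9.76084648e-05] [ 0.18  0.35  1.33 -0.    1.46  1.35]
0.092 [282.  92.]
0.131 [282.  89.]
0.158 [282.  87.]
```

View pics/g1.png

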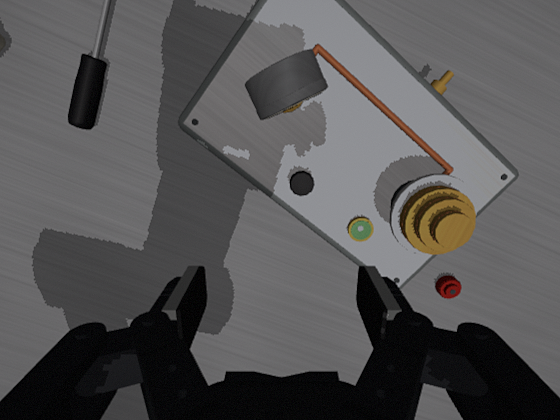

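The stack sits neatly on the plate: large, medium, small. The gauge head is at about (287,85) with its long edge running (262,117) to (326,92), about 21° off the tool's y. Panel bolts are at (195,122), (396,280) and (503,177).

Run:
```python
from h import *
o=observe(); im=cv2.imread('pics/g1.png')
a,b,c=[ray('wrist',u,v,.067,o) for u,v in((195,122),(396,280),(503,177))]
for p,q in((b,a),(b,c)): d=(q-p); print(np.linalg.norm(d).round(3),np.degrees(np.arctan2(d[1],d[0])).round(1))
y=(a-b)[:2]/np.linalg.norm((a-b)[:2]); G=np.array([.536,.0793])+.17*y; print('gauge axis',G)
# minAreaRect of dark grey case: model projection for check
g=cv2.cvtColor(im,cv2.COLOR_BGR2GRAY); s=im.max(2).astype(int)-im.min(2)
m=((g<115)&(s<14)).astype(np.uint8); m=cv2.morphologyEx(m,cv2.MORPH_OPEN,np.ones((7,7)))
def outline(cx,cy,yaw):
    t=np.linspace(0,2*np.pi,60); X=.027*np.cos(t);Z=.131+.027*np.sin(t)
    P=[proj('wrist',[cx+x*np.cos(yaw)-s*np.sin(yaw),cy+x*np.sin(yaw)+s*np.cos(yaw),z],o) for x,z in zip(X,Z) for s in(-.014,.014)]
    return cv2.convexHull(np.array(P,np.float32))
for yaw in(-40,-46,-52):
    h=outline(*G,np.radians(yaw))[:,0]; print(yaw,'hull left',h[h[:,0].argmin()].round(),'right',h[h[:,0].argmax()].round(),'top',h[h[:,1].argmin()].round(),'bottom',h[h[:,1].argmax()].round())
d=rel([*G,.082],o); print('shift',d)
```

```text
0.267 73.9
0.148 -16.1
gauge axis [0.58309574 0.24264623]
-40 hull left [243.  84.] right [328.  85.] top [310.  45.] bottom [262. 120.]
-46 hull left [243.  79.] right [328.  89.] top [313.  48.] bottom [258. 118.]
-52 hull left [244.  74.] right [327.  94.] top [314.  51.] bottom [255. 115.]
shift [0.09640643 0.00272685 0.12058473]
```

```bash
python3 -m jog '[0,0,0,-0.14, 0,0,0,-0.14, 0,0,0,-0.12, 0,0,0,0]'; python3 -c "
from h import *
o=observe(); R=Rot.from_rotvec(o['eef_rot']).as_matrix(); print(np.degrees(np.arctan2(R[1,1],R[0,1])),rel([.583,.2427,.082],o))"
```

```text
clock: 24.28
tool_pos: [0.4933, 0.2074, 0.2026]
eef_rot: [2.895, 1.219, -0.0]
wrist_force: [-0.4, 0.2, -0.0]
grip_width: 0.0725
grasp_force: 0.0
-44.33132659772304 [0.08794488 0.03950525 0.12053358]
```

```bash
python3 -m jog '[0.044,0.02,0,0, 0.044,0.0195,0,0, 0,0,0,0]'; python3 -c "
from h import *
o=observe(); print(rel([.583,.2427,.082],o))"
```

```text
clock: 24.65
tool_pos: [0.5845, 0.2438, 0.2009]
eef_rot: [-2.896, -1.218, 0.002]
wrist_force: [-0.5, 0.2, -0.6]
grip_width: 0.0726
grasp_force: 0.0
[-0.00171381 -0.00024254  0.11891214]
```

```bash
python3 -m jog '[-0.001,0,0.03,0, 0,0,0.03,0, 0,0,0.03,0, 0,0,0,0]'; python3 -m jog '[0,0,0.02,0, 0,0,0.009,0, 0,0,0,0]'; python3 -m jog '[0,0,0,0, 0,0,0,0, 0,0,0,0]' 0 30
```

```text
clock: 25.15
tool_pos: [0.5804, 0.2424, 0.1111]
eef_rot: [-2.894, -1.219, 0.007]
wrist_force: [0.2, 0.3, 0.4]
grip_width: 0.0727
grasp_force: 0.0
clock: 25.52
tool_pos: [0.5818, 0.2431, 0.0842]
eef_rot: [2.894, 1.222, 0.0]
wrist_force: [0.4, 0.3, 0.1]
grip_width: 0.0728
grasp_force: 0.0
clock: 25.9
tool_pos: [0.5828, 0.2429, 0.0851]
eef_rot: [2.893, 1.222, 0.004]
wrist_force: [1.7, -3.1, 6.2]
grip_width: 0.0534
grasp_force: 31.5
```

```bash
cat > st.py <<'E'
from h import *
o=observe(); R=Rot.from_rotvec(o['eef_rot']).as_matrix(); print('yaw',np.degrees(np.arctan2(R[1,1],R[0,1])).round(1),o['wrist_force'].round(1),'tq',o['wrist_torque'].round(2),o['grip_width'],o['joint_positions'].round(2))
E
python3 st.py; python3 -m jog '[0,0,0,0.1, 0,0,0,0.12, 0,0,0,0.12, 0,0,0,0.12, 0,0,0,0.12]'; python3 st.py;  python3 -m jog '[0,0,0,0.12, 0,0,0,0.12, 0,0,0,0.12, 0,0,0,0.06, 0,0,0,0]'; python3 st.py
```

```text
yaw -44.2 [ 1.7 -3.1  6.2] tq [-0.51 -0.2   0.03] 0.05339926129958811 [ 0.21  0.62  1.23 -0.    1.29  0.98]
clock: 26.52
tool_pos: [0.583, 0.2425, 0.0851]
eef_rot: [3.122, 0.338, 0.005]
wrist_force: [1.7, -4.6, 6.0]
grip_width: 0.0528
grasp_force: 31.5
yaw -77.7 [ 1.7 -4.6  6. ] tq [-0.89 -0.41  0.06] 0.05276444351237132 [ 0.21  0.62  1.23 -0.    1.29  1.56]
clock: 27.15
tool_pos: [0.583, 0.2422, 0.0851]
eef_rot: [3.124, -0.316, 0.005]
wrist_force: [2.1, -6.8, 6.4]
grip_width: 0.0527
grasp_force: 31.2
yaw -101.6 [ 2.1 -6.8  6.4] tq [-1.17 -0.28 -0.06] 0.05272040919679316 [ 0.21  0.62  1.23 -0.    1.29  1.98]
```

```bash
python3 -m jog '[0,0,0,0.04, 0,0,0,0]'; python3 st.py;  python3 -m jog '[0,0,0,0.03, 0,0,0,0]'; python3 st.py; python3 -m jog '[0,0,0,0.03, 0,0,0,0]'; python3 st.py
```

```text
clock: 27.4
tool_pos: [0.583, 0.2421, 0.0851]
eef_rot: [3.118, -0.378, 0.005]
wrist_force: [2.1, -7.2, 6.0]
grip_width: 0.0536
grasp_force: 31.2
yaw -103.8 [ 2.1 -7.2  6. ] tq [-1.15 -0.27 -0.06] 0.053594586498658336 [ 0.21  0.62  1.23 -0.    1.29  2.02]
clock: 27.65
tool_pos: [0.583, 0.2421, 0.0851]
eef_rot: [3.112, -0.425, 0.005]
wrist_force: [2.1, -6.4, 7.0]
grip_width: 0.053
grasp_force: 31.2
yaw -105.5 [ 2.1 -6.4  7. ] tq [-1.22 -0.2  -0.11] 0.05299362393607928 [ 0.21  0.62  1.23 -0.    1.29  2.05]
clock: 27.9
tool_pos: [0.583, 0.2421, 0.0851]
eef_rot: [3.105, -0.471, 0.005]
wrist_force: [1.7, -7.1, 6.9]
grip_width: 0.0533
grasp_force: 31.2
yaw -107.3 [ 1.7 -7.1  6.9] tq [-1.24 -0.24 -0.1 ] 0.05327439065969662 [ 0.21  0.62  1.23 -0.    1.29  2.08]
```

```bash
for i in 1; do python3 -m jog '[0,0,0,0.03, 0,0,0,0]'; done; python3 st.py; python3 -m jog '[0,0,0,0.03, 0,0,0,0]' | head -1; python3 st.py; python3 -m jog '[0,0,0,0.03, 0,0,0,0]' | head -1; python3 st.py
```

```text
clock: 28.15
tool_pos: [0.5829, 0.2422, 0.0852]
eef_rot: [3.098, -0.518, 0.005]
wrist_force: [1.3, -5.9, 7.0]
grip_width: 0.0533
grasp_force: 43.8
yaw -109.0 [ 1.3 -5.9  7. ] tq [-1.18 -0.21 -0.07] 0.053272904568933764 [ 0.21  0.62  1.23 -0.    1.29  2.11]
clock: 28.4
yaw -110.5 [ 1.5 -7.3  6.7] tq [-1.18 -0.23  1.69] 0.05308720650980892 [ 0.21  0.62  1.23 -0.    1.29  2.14]
clock: 28.65
yaw -112.1 [ 5.2 -8.4  5.1] tq [-1.6  -0.59  2.42] 0.05320297642432273 [ 0.21  0.62  1.23 -0.    1.29  2.17]
```

The hard stop is reached: torque jumped at yaw -109.5° or so. I unload, release and lift clear.

```bash
python3 -m jog '[0,0,0,-0.04, 0,0,0,0]'|head -1; python3 st.py; python3 -m jog '[0,0,0,0, 0,0,0,0, 0,0,0,0]' 0.9; python3 -m jog '[0,0,-0.03,0, 0,0,-0.05,0, 0,0,-0.05,0, 0,0,0,0]'; python3 -m jog '[-0.05,0,0,0, -0.06,0,0,0, 0,0,0,0]'
python3 - <<'E'
from h import *
o=observe(); im=get_image('wrist'); t=get_image('top'); print(o['clock'],o['tool_pos'],o['eef_rot'])
cv2.imwrite('pics/fin.png',im); cv2.imwrite('pics/fint.png',t)
for z in(.131,): print(proj('wrist',[.583,.2427,z],o),proj('wrist',[.536,.079,.12],o))
E
```

```text
clock: 28.9
yaw -110.1 [ 5.  -6.5  5.3] tq [-1.48 -0.5   0.05] 0.05290806166521309 [ 0.21  0.62  1.23 -0.    1.29  2.13]
clock: 29.28
tool_pos: [0.5815, 0.2435, 0.0836]
eef_rot: [-3.093, 0.547, 0.001]
wrist_force: [-0.9, -0.3, -0.8]
grip_width: 0.0775
grasp_force: 0.0
clock: 29.78
tool_pos: [0.583, 0.2439, 0.218]
eef_rot: [-3.09, 0.546, -0.012]
wrist_force: [-0.1, 0.1, -1.0]
grip_width: 0.0769
grasp_force: 0.0
clock: 30.15
tool_pos: [0.4748, 0.2822, 0.2133]
eef_rot: [3.094, -0.542, -0.003]
wrist_force: [-0.0, 0.3, -0.3]
grip_width: 0.0767
grasp_force: 0.0
30.15 [0.4747945  0.28219414 0.21331936] [ 3.09385768 -0.54204684 -0.00348338]
[282.24044938  57.52476313] [506.90074766  42.97021549]
```

Run:
```python
from h import *
o=observe(); im=cv2.imread('pics/fin.png')
e=cv2.Canny(im,40,120); D=cv2.distanceTransform(255-e,cv2.DIST_L2,3)
def outline(cx,cy,yaw):
    t=np.linspace(0,2*np.pi,60); X=.027*np.cos(t);Z=.131+.027*np.sin(t)
    P=[proj('wrist',[cx+x*np.cos(yaw)-s*np.sin(yaw),cy+x*np.sin(yaw)+s*np.cos(yaw),z],o) for x,z in zip(X,Z) for s in(-.014,.014)]
    return cv2.convexHull(np.array(P,np.float32))
for yaw in range(-125,-75,5):
    best=9e9
    for dx in np.arange(-.004,.005,.002):
        for dy in np.arange(-.004,.005,.002):
            m=np.zeros(e.shape,np.uint8); cv2.polylines(m,[outline(.583+dx,.2427+dy,np.radians(yaw)).astype(np.int32)],True,255)
            best=min(best,D[m>0].mean())
    print(yaw,round(float(best),2))
a,b=cv2.imread('pics/top0.png'),cv2.imread('pics/fint.png')
for n,lo,hi in(('red',(170,120,50),(180,255,255)),('yel',(15,120,90),(32,255,255)),('white',(0,0,205),(180,30,255))):
  for i in(a,b):
    m=cv2.inRange(cv2.cvtColor(i,cv2.COLOR_BGR2HSV),lo,hi); k,l,s,c=cv2.connectedComponentsWithStats(m[120:300,150:480])
    print(n,[(tuple((c[j]+[150,120]).round(1)),int(s[j,4])) for j in range(1,k) if s[j,4]>15])
print('stack expected px',proj('top',[.536,.079,.13]))
```

```text
Traceback (most recent call last):
  File "h.py", line 15, in proj
    f,cx,cy,R,C=cam(n,o); p=R.T@(np.asarray(X)-C); return np.array([f*p[0]/p[2]+cx,f*p[1]/p[2]+cy])
                ~~~^^^^^
  File "h.py", line 5, in cam
    c=camera_info(n); f=210/np.tan(np.radians(c['fovy']/2))
ValueError: time passes only in moves, steps and waits
```

```bash
sed -i 's/^def cam(/import functools\ncamera_info=functools.lru_cache(None)(camera_info)\ndef cam(/' h.py
python3 - <<'E'
from h import *
o=dict(tool_pos=np.array([0.4747945,0.28219414,0.21331936]),eef_rot=np.array([3.09385768,-0.54204684,-0.00348338])); im=cv2.imread('pics/fin.png')
e=cv2.Canny(im,40,120); D=cv2.distanceTransform(255-e,cv2.DIST_L2,3)
def outline(cx,cy,yaw):
    t=np.linspace(0,2*np.pi,60); X=.027*np.cos(t);Z=.131+.027*np.sin(t)
    P=[proj('wrist',[cx+x*np.cos(yaw)-s*np.sin(yaw),cy+x*np.sin(yaw)+s*np.cos(yaw),z],o) for x,z in zip(X,Z) for s in(-.014,.014)]
    return cv2.convexHull(np.array(P,np.float32))
for yaw in range(-125,-75,5):
    best=9e9
    for dx in np.arange(-.004,.005,.002):
        for dy in np.arange(-.004,.005,.002):
            m=np.zeros(e.shape,np.uint8); cv2.polylines(m,[outline(.583+dx,.2427+dy,np.radians(yaw)).astype(np.int32)],True,255)
            best=min(best,D[m>0].mean())
    print(yaw,round(float(best),2))
a,b=cv2.imread('pics/top0.png'),cv2.imread('pics/fint.png')
for n,lo,hi in(('red',(170,120,50),(180,255,255)),('yel',(15,120,90),(32,255,255)),('white',(0,0,205),(180,30,255))):
  for i in(a,b):
    m=cv2.inRange(cv2.cvtColor(i,cv2.COLOR_BGR2HSV),lo,hi); k,l,s,c=cv2.connectedComponentsWithStats(m[120:300,150:480])
    print(n,[(tuple(map(float,(c[j]+[150,120]).round(1))),int(s[j,4])) for j in range(1,k) if s[j,4]>15])
print('stack expected px',proj('top',[.536,.079,.13]))
E
```

```text
-125 3.17
-120 2.51
-115 1.8
-110 1.1
-105 0.57
-100 1.2
-95 1.9
-90 1.98
-85 2.16
-80 2.41
red []
red []
yel [((181.5, 139.5), 16), ((231.1, 170.8), 16), ((359.8, 184.2), 160), ((310.6, 186.3), 63), ((185.9, 194.1), 35), ((409.4, 202.7), 19), ((308.1, 243.2), 287)]
yel [((181.5, 139.5), 16), ((157.5, 142.5), 16), ((231.1, 170.8), 16), ((183.3, 196.2), 17), ((237.8, 203.9), 319), ((409.4, 202.7), 19)]
white []
white []
stack expected px [238.11457244 202.33012577]
```

```bash
python3 -c "
from rig import *
print(job_done())"
```

```text
the job is handed in; nothing more can be done
None
```

I handed the job in at about 30 s of the 72 s allowed: the gauge is turned clockwise to its hard stop, and the large, medium and small brass discs are stacked centred on the carrier plate. I took nothing else off the bench, but my image check that the T-pieces and red knob hadn't shifted came back blank, and the judge's result was not shown to me.

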